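# Return the empty bin and press its call key

### The arm

A 6-joint arm with a two-finger parallel gripper is mounted at the origin on a cart in front of the work surface, level with it; the furniture and walls round the work are solid. World frame = base frame: x ahead of the robot, y to its left, z up, the work surface at z = 0. Lengths are in m, angles in rad, forces in N, time in s.
With the tool pointing down it reaches from about 0.2 to 0.875 m from the base axis. Payload 3.4 kg.
Tool frame: the origin (TCP) lies midway between the tips of the shut fingers; the grasp point (between the pads) lies 19 mm behind it; z points along the fingers, y is the line along which they close (so a half turn about z gives the same grasp; the last joint's range is limited). The gripper opens to 94 mm and grips with 3 to 60 N. Pads are 16 mm wide; open, the fingers measure 119 mm over their backs; the gripper's body (75 mm by 177 mm) begins 78 mm behind the grasp point.
Start: joints at [-1.285, 0.276, 1.505, -0, 1.361, -0.121], TCP at [0.228, -0.528, 0.178] pointing down, gripper open.
Joint ranges: [-2.89, 2.89], [-0.75, 2.08], [0.22, 2.7], [-1.18, 4.32], [0.11, 2.71], [-2.7, 2.7]. Speed limits (rad/s): [2.57, 2.57, 3.14, 3.14, 3.14, 3.14].

### API

Orientations are given as a unit quaternion [x, y, z, w].
In Python, from rig import ctrl, optics gives the robot as it stands. The module is installed in compiled form; this text tells all that it offers.
- The arm moves only by the tool move_arm, never from a script. Its argument "deltas" is a list that holds one entry, the list of rows, each a list of 4 numbers: the shift along the tool's x, y, z each as a share of 0.02 m, from -1 to 1, then the turn about the tool's z as a share of 30 degrees, from -1 to 1. A call has 1 to 12 rows; each row shifts and turns the commanded pose from where the row before left it, along the tool's axes as they then stand; what a row does not reach is not made up. A row lasts 1/12 s, in which the tool goes at most 41.7 mm and 7.16 degrees, less where a joint would pass 70% of its speed; a pose out of reach is approached as far as the arm can. A call with a number of a shift or a turn outside -1 to 1 is refused whole. A call with a gripper value outside its range is refused whole. "grip" is the closure in counts, from 0 (fully open) to 255 (shut), set as the call begins (left out, the last holds). The fingers move at their own pace and stop on an object; "squeeze" is the grip in N (left out, the last holds). Time passes only in rows, so rows that do not move let the fingers close. It gives the time, the measured TCP pose, the force, the opening and the grip force at its end, in the units of the state.
- ctrl.get_state(): the state, without advancing time (a new reading comes with each control period).
- optics.camera(name): name is "scene" or "top" or "wrist"; returns a dict with "image" (400x640x3 uint8, blue, green, red), "range_z" (400x640 float32, m along the optical axis (not along the pixel's ray), 0 where there is no reading), "mtx" (3x3 intrinsics, pixels), "distortion" ([k1, k2, p1, p2, k3] as OpenCV has them; the pictures are not rectified), "rvec" (rotation vector, rad) and "tvec" (3), from world to camera coordinates, as OpenCV has them. Camera axes: x right, y down, z forward; pixel columns grow to the right and rows downward; lengths in m; the calibration is good to about 2 mm. A picture is of the moment at which its call begins.
- ctrl.job_done(): hands the job in; it is judged then, once.
Trained networks look in a picture, given as the dict that the camera call returned (one of the last four; its "shot" number tells which), for a name from the list of things; names that differ only in an ending like _2 or _b are one class to them, and where a whole thing is asked for, a point or a joint stands for the part that bears it (a point fixed in the world has none). Each returns a list of dicts, best first, with "conf" (0 to 1); they miss things now and then, are a little off and sometimes report something else, mostly with a low value. They report only what shows in the picture. A call takes as long as a camera call. They do not tell look-alikes from the thing itself.
- optics.regions_of(label, picture): "mask" (400x640 bool, what is visible of it) and "bbox" ([centre column, centre row, width, height] in pixels, round what is visible of it).
The state is a dict: "t": time; "qpos": joint angles; "joint_velocities": joint speeds; "joint_efforts": joint torques, N m; "tool_pos": TCP position; "eef_rot": TCP orientation; "contact_force": force on the tool from outside, world axes, zero at the start; "moment": the same for the moment, N m; "finger_gap": opening from 0.0 (shut) to 1.0 (fully open); "grip_force": force on a finger pad.
Only numpy, scipy, OpenCV 4.12 (cv2) and the standard library are available. Lean on these libraries where they do the work, as an engineer would, in place of code of your own. Each camera call takes 0.05 s, during which the arm holds its last target. There are 200 camera calls.

### The job

Four parts bins stand in the lanes of the rack, and one of them has run empty; it was left pulled out over its own call key. With the fingertips gently push the empty bin fully home against the back stop, without lifting or tipping it, then press the call key right in front of it lightly, all the way down, so that a refill is ordered, and let it spring back. Leave the other bins where they stand, press no other key, and do not disturb the parts or the things lying about.

Things in the scene. Friction and masses are not known exactly. Their poses are not given: they have to be found in the camera images.
- rack: Fixed desktop rack 216 x 424 mm, four lanes for bins. Origin: centre of its underside; x along the lanes towards the back stop (away from the robot), y left, z up. Lane centres y = +150 (lane 1), +50, -50, -150 mm (lane 4). Lane floor z = 40, from x = -45 to the back stop's face at x = +100; guide rails to z = 58 between lanes. In front: key housing, x = -99 to -47, top z = 26, a key per lane.
- empty_bin: The bin with nothing in it: loose, 130 mm deep (x), 88 wide, back wall 56 high, front wall 36, 0.11 to 0.22 kg, in any lane. Origin: centre of its underside; axes as the rack's. Slides in its lane with light friction (0.5 to 2 N). Fully home its origin is at rack x = +35 mm and its front face at -30. It starts pulled out 40 to 52 mm, overhanging its call key with 6 mm clearance.
- empty_bin_front (a point): Middle of the outside of the empty bin's front wall, 20 mm above the bin's underside (the wall ends 16 mm above this point). Pushing here along the rack's +x slides the bin home. Small card holders stand on the back stop behind the bins, up to 112 mm above the worktop.
- gear_bin: Bin of the same make and size that holds two steel spur gears; stands in another lane, pulled out 30 to 52 mm. Origin: centre of its underside. To be left alone.
- bearing_bin: Bin of the same make and size that holds two ball bearings; stands in another lane, pushed nearly home. Origin: centre of its underside. To be left alone.
- nut_bin: Bin of the same make and size that holds two steel hex nuts; stands in another lane, pushed nearly home. Origin: centre of its underside. To be left alone.
- key_1_top (a point): Centre of the top of the call key of lane 1, at rack x = -72, y = +150, z = 34 mm when up. White key cap 26 mm (x) by 34 mm (y), 8 mm proud of its housing. With its bin fully home the bin's front face is 42 mm behind this point and ends 42 mm above it.
- key_1 (a joint): Travel of the call key of lane 1: 0 up, 0.005 m all the way down. Sprung: about 1.2 N to start, 4.2 N at the bottom; rises again when released.
- key_2_top (a point): Centre of the top of the call key of lane 2, at rack x = -72, y = +50, z = 34 mm when up. White key cap 26 mm (x) by 34 mm (y), 8 mm proud of its housing. With its bin fully home the bin's front face is 42 mm behind this point and ends 42 mm above it.
- key_2 (a joint): Travel of the call key of lane 2: 0 up, 0.005 m all the way down. Sprung: about 1.2 N to start, 4.2 N at the bottom; rises again when released.
- key_3_top (a point): Centre of the top of the call key of lane 3, at rack x = -72, y = -50, z = 34 mm when up. White key cap 26 mm (x) by 34 mm (y), 8 mm proud of its housing. With its bin fully home the bin's front face is 42 mm behind this point and ends 42 mm above it.
- key_3 (a joint): Travel of the call key of lane 3: 0 up, 0.005 m all the way down. Sprung: about 1.2 N to start, 4.2 N at the bottom; rises again when released.
- key_4_top (a point): Centre of the top of the call key of lane 4, at rack x = -72, y = -150, z = 34 mm when up. White key cap 26 mm (x) by 34 mm (y), 8 mm proud of its housing. With its bin fully home the bin's front face is 42 mm behind this point and ends 42 mm above it.
- key_4 (a joint): Travel of the call key of lane 4: 0 up, 0.005 m all the way down. Sprung: about 1.2 N to start, 4.2 N at the bottom; rises again when released.
- gear_1: Steel spur gear, 49 mm across, 18 mm high, in the gear bin. Origin: centre of its underside. To be left alone.
- gear_2: Steel spur gear, 49 mm across, 18 mm high, in the gear bin. Origin: centre of its underside. To be left alone.
- bearing_1: Ball bearing, 47 mm across, 14 mm high, in the bearing bin. Origin: centre of its underside. To be left alone.
- bearing_2: Ball bearing, 47 mm across, 14 mm high, in the bearing bin. Origin: centre of its underside. To be left alone.
- nut_1: Steel hex nut, 22 x 19 mm, 10 mm high, in the nut bin. Origin: centre of its underside. To be left alone.
- nut_2: Steel hex nut, 22 x 19 mm, 10 mm high, in the nut bin. Origin: centre of its underside. To be left alone.
- screwdriver: Screwdriver 222 mm long, 28 mm high, lying on the worktop. Origin: centre of its underside. To be left alone.
- hex_key: Hex key 92 mm long, 6 mm high, lying on the worktop. Origin: centre of its underside. To be left alone.
- marker: Black marker pen 135 mm long, 16 mm high, lying on the worktop. Origin: centre of its underside. To be left alone.
- usb_stick: USB stick 52 mm long, 8 mm high, lying on the worktop. Origin: centre of its underside. To be left alone.
Things that resemble listed ones, but are neither listed nor needed, are in the scene too. Leave any red look-alike of the empty_bin alone.

How it is judged:
On the way, in this order (a step that is already met when the one before it is completed fails the run):
1. the empty bin is pushed home against the back stop (within 4 mm) (x of empty_bin in the frame of rack above 0.031 m), for 0.2 s.
2. the call key in front of the empty bin is pressed at least 4 mm of its 5 mm, the bin still home (x of empty_bin in the frame of rack above 0.031 m and ((y of empty_bin in the frame of rack between 0.11 and 0.19 m and value of joint key_1 above 0.004 m) or (y of empty_bin in the frame of rack between 0.01 and 0.09 m and value of joint key_2 above 0.004 m) or (y of empty_bin in the frame of rack between -0.09 and -0.01 m and value of joint key_3 above 0.004 m) or (y of empty_bin in the frame of rack between -0.19 and -0.11 m and value of joint key_4 above 0.004 m))), for 0.05 s.
At the end, for the whole second after the job is handed in: The empty bin stands flat and still in its lane within 4 mm of the back stop, its call key has been pressed and all four keys are up again (less than 1.5 mm down), the other bins are within 5 mm and all parts and other things within 15 mm of where they were (x of empty_bin in the frame of rack above 0.031 m and z of empty_bin in the frame of rack below 0.043 m and angle between empty_bin's own z axis and vertical below 0.05 rad and linear speed of empty_bin below 0.01 m/s and value of joint each of key_1, key_2, key_3, key_4 below 0.0015 m and distance of each of gear_bin, bearing_bin, nut_bin from where it was at the start of the episode below 0.005 m and distance of each of gear_1, gear_2, bearing_1, bearing_2, nut_1, nut_2, screwdriver, hex_key, marker, usb_stick from where it was at the start of the episode below 0.015 m); the robot touches nothing.
It fails at once if a call key of another lane is pressed ((value of joint key_1 above 0.002 m and not (y of empty_bin in the frame of rack between 0.11 and 0.19 m)) or (value of joint key_2 above 0.002 m and not (y of empty_bin in the frame of rack between 0.01 and 0.09 m)) or (value of joint key_3 above 0.002 m and not (y of empty_bin in the frame of rack between -0.09 and -0.01 m)) or (value of joint key_4 above 0.002 m and not (y of empty_bin in the frame of rack between -0.19 and -0.11 m))).
It fails at once if another bin is shifted by more than 5 mm (distance of any of gear_bin, bearing_bin, nut_bin from where it was at the start of the episode above 0.005 m).
It fails at once if a part in a bin or a thing on the worktop is shifted by more than 15 mm (distance of any of gear_1, gear_2, bearing_1, bearing_2, nut_1, nut_2, screwdriver, hex_key, marker, usb_stick from where it was at the start of the episode above 0.015 m).
It fails at once if the empty bin is lifted more than 8 mm off its lane or tipped more than about 7 degrees (z of empty_bin in the frame of rack above 0.048 m or angle between empty_bin's own z axis and vertical above 0.12 rad).
It fails at once if the robot presses on the empty bin with more than 40 N or on a key with more than 30 N (contact force between any of the arm, the fingers and empty_bin above 40 N or contact force between any of the arm, the fingers and key_1 above 30 N or contact force between any of the arm, the fingers and key_2 above 30 N or contact force between any of the arm, the fingers and key_3 above 30 N or contact force between any of the arm, the fingers and key_4 above 30 N).
It also fails if it takes over 38 s, if anything falls off the work surface, if the arm or the gripper's body presses on something with over 40 N, if the wrist force passes 120 N, or if a joint passes its speed limit or range.

## Working session

There is one attempt and no reset: what is moved stays moved. The work goes in short steps, Python scripts to look and compute and a tool call to move; the robot and the scene stay as the last step left them, time stands still between calls to the robot, and variables do not carry over. Pictures are saved under pics/ and viewed, at most 10 in all, crops included, and the job is handed in when it is done.

Besides the shell and the picture viewer there is one more tool, called after ">>>" as name(argument=value, ...) on one line, values as JSON. move_arm: Moves the arm, as the interface text tells. Its arguments: {"type":"object","properties":{"deltas":{"type":"array","items":{"type":"array","items":{"type":"array","items":{"type":"number"}}}},"grip":{"type":"number"},"squeeze":{"type":"number"}},"required":["deltas"]}

```bash
mkdir -p pics; cat > h.py <<'E'
import numpy as np, cv2
from rig import ctrl, optics
def pts(p,mask):
    v,u=np.nonzero(mask&(p["range_z"]>0)); z=p["range_z"][v,u]
    n=cv2.undistortPoints(np.c_[u,v].astype(float).reshape(-1,1,2),p["mtx"],p["distortion"])[:,0]
    c=np.c_[n*z[:,None],z]; R=cv2.Rodrigues(p["rvec"])[0]
    return (c-p["tvec"].ravel())@R
E
python3 - <<'E'
from h import *
for n in ["top","scene"]:
    p=optics.camera(n); cv2.imwrite(f"pics/{n}.png",p["image"])
    for l in ["rack","empty_bin","gear_bin","bearing_bin","nut_bin","key_1_top"]:
        for d in optics.regions_of(l,p)[:5]:
            w=pts(p,d["mask"]); print(n,l,round(d["conf"],2),np.round(d["bbox"]),len(w), np.round(np.median(w,0),3) if len(w) else 0, np.round(np.percentile(w,[2,98],axis=0),3).tolist() if len(w) else 0)
s=ctrl.get_state(); print(s["tool_pos"],s["eef_rot"],s["t"])
E
```

```text
top rack 0.75 [366. 187.   6.   9.] 45 [ 0.559 -0.11   0.053] [[0.55, -0.118, 0.043], [0.568, -0.1, 0.058]]
top rack 0.64 [348. 188. 152.  84.] 4855 [ 0.492 -0.048  0.028] [[0.448, -0.245, -0.001], [0.658, 0.155, 0.082]]
top empty_bin 0.88 [399. 188.  35.  50.] 1664 [ 0.553 -0.201  0.046] [[0.482, -0.238, 0.038], [0.61, -0.155, 0.099]]
top empty_bin 0.87 [230. 217.  64.  50.] 1641 [0.485 0.279 0.006] [[0.421, 0.209, -0.002], [0.543, 0.342, 0.06]]
top empty_bin 0.49 [294. 167.  16.  14.] 193 [0.612 0.093 0.057] [[0.589, 0.074, 0.044], [0.632, 0.116, 0.062]]
top gear_bin 0.57 [328. 187.  32.  52.] 1194 [0.556 0.005 0.046] [[0.486, -0.044, 0.038], [0.614, 0.045, 0.1]]
top bearing_bin 0.57 [292. 178.  36.  55.] 1370 [0.586 0.105 0.047] [[0.514, 0.057, 0.039], [0.643, 0.145, 0.1]]
top bearing_bin 0.21 [410. 268.   2.   4.] 4 [ 0.333 -0.233  0.004] [[0.331, -0.233, 0.002], [0.337, -0.23, 0.007]]
top nut_bin 0.96 [364. 179.  31.  49.] 1609 [ 0.584 -0.102  0.045] [[0.514, -0.142, 0.039], [0.642, -0.055, 0.1]]
top nut_bin 0.63 [400. 189.  34.  54.] 1730 [ 0.553 -0.203  0.046] [[0.483, -0.24, 
[... 695 characters left out ...]
 -0.158, 0.096]]
scene gear_bin 0.67 [322. 194.  49.  36.] 868 [0.545 0.019 0.073] [[0.483, -0.046, 0.044], [0.612, 0.043, 0.098]]
scene bearing_bin 0.71 [307. 183.  45.  31.] 642 [0.588 0.134 0.074] [[0.511, 0.054, 0.043], [0.644, 0.145, 0.099]]
scene bearing_bin 0.28 [333. 219.  12.   8.] 76 [ 0.478 -0.103  0.033] [[0.469, -0.118, 0.027], [0.496, -0.084, 0.036]]
scene nut_bin 0.93 [350. 200.  47.  36.] 826 [ 0.587 -0.072  0.071] [[0.511, -0.143, 0.043], [0.642, -0.057, 0.098]]
scene key_1_top 0.61 [286. 202.   8.   5.] 48 [0.48  0.092 0.033] [[0.469, 0.082, 0.026], [0.495, 0.114, 0.035]]
[ 0.2275157  -0.52810822  0.17762191] [9.79387616e-01 2.01989836e-01 1.06499826e-05 6.53349718e-05] 0.7
```

```bash
python3 - <<'E'
import cv2
im=cv2.imread("pics/top.png")[130:300,190:460]
cv2.imwrite("pics/topc.png",cv2.resize(im,(794,500),interpolation=cv2.INTER_CUBIC))
im=cv2.imread("pics/scene.png")[140:290,220:440]
cv2.imwrite("pics/scenec.png",cv2.resize(im,(792,540),interpolation=cv2.INTER_CUBIC))
E
```

```text
(no output)
```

View pics/topc.png

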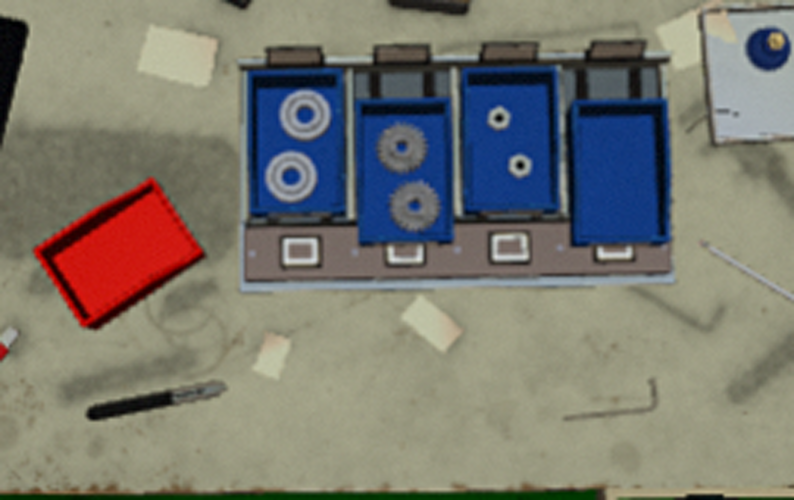

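View pics/scenec.png

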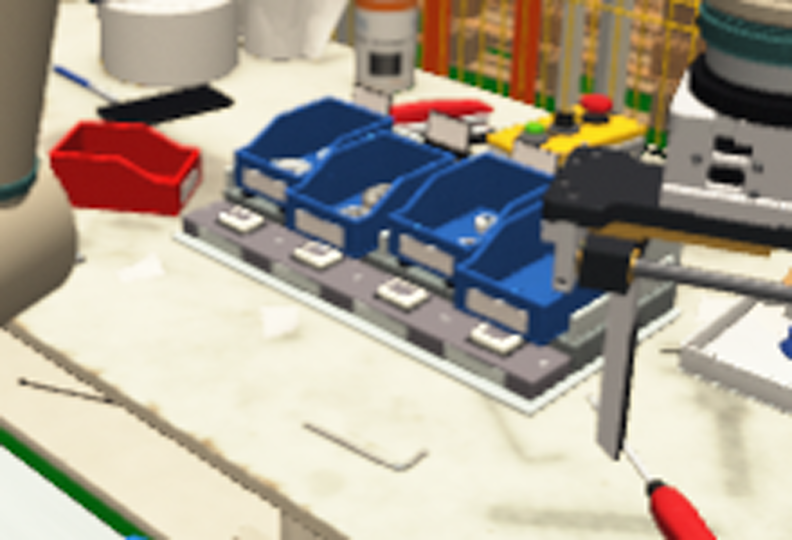

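Candidates in the top picture are blue (400,189) in lane 4, which is empty, blue (328,187) with gears, blue (364,179) with nuts, blue (292,178) with bearings, and red (230,217) off the rack. The one meant is blue (400,189): it holds nothing, is pulled out over key 4, and is not the red look-alike. Next I'll get the rack yaw and the front wall.

```bash
python3 - <<'E'
from h import *
p=optics.camera("top"); w=pts(p,p["range_z"]>0)
b=(w[:,0]>.4)&(w[:,0]<.72)&(w[:,1]>-.3)&(w[:,1]<.19)
for lo in (.012,.034):
    q=w[b&(w[:,2]>lo)&(w[:,2]<.13)]; print(lo,cv2.minAreaRect(q[:,:2].astype(np.float32)),np.percentile(q,[.5,99.5],axis=0).round(3).tolist())
# front edge of housing per y-slice
q=w[b&(w[:,2]>.02)&(w[:,2]<.032)&(w[:,0]<.52)]
ys=np.arange(-.23,.14,.03); e=[np.percentile(q[abs(q[:,1]-y)<.015][:,0],3) for y in ys]; print(np.polyfit(ys,e,1),np.round(e,4))
for i in range(4):
    y0=.1-.1*i; f=w[b&(abs(w[:,1]-y0)<.035)&(w[:,2]>.066)&(w[:,2]<.082)&(w[:,0]<.54)]
    k=w[b&(abs(w[:,1]-y0)<.03)&(w[:,2]>.0305)&(w[:,2]<.04)&(w[:,0]<.5)]
    print(i+1,np.median(f[:,0]) if len(f) else 0,len(f),k.mean(0).round(4),np.percentile(k,[5,95],axis=0).round(3).tolist())
E
```

```text
0.012 ((0.5506023168563843, -0.07548227906227112), (0.2752656936645508, 0.48612910509109497), 7.6481475830078125) [[0.457, -0.296, 0.015], [0.664, 0.152, 0.109]]
0.034 ((0.5685641169548035, -0.048331886529922485), (0.19487527012825012, 0.4090629816055298), 0.43205732107162476) [[0.477, -0.243, 0.034], [0.663, 0.152, 0.11]]
[-0.0044955   0.45732918] [0.4594 0.4573 0.4577 0.4579 0.4581 0.4583 0.4585 0.4563 0.4566 0.4567
 0.457  0.457  0.4574]
1 0.5148707888895092 53 [0.4826 0.0989 0.0342] [[0.471, 0.084, 0.031], [0.493, 0.115, 0.038]]
2 0.4865993656680823 55 [ 4.786e-01 -2.000e-04  3.400e-02] [[0.469, -0.017, 0.031], [0.486, 0.016, 0.037]]
3 0.5152210225469069 64 [ 0.4846 -0.099   0.0337] [[0.472, -0.115, 0.031], [0.497, -0.083, 0.038]]
4 0.48400665866784215 62 [ 0.4786 -0.2012  0.0343] [[0.471, -0.224, 0.031], [0.495, -0.183, 0.039]]
```

>>> move_arm(deltas=[[[0,0,0,0.192],[0,0,0,0.192],[0,0,0,0.192],[0,0,0,0.192],[0.6,-0.9,0,0],[0.6,-0.9,0,0],[0.6,-0.9,0,0],[0.6,-0.9,0,0],[0.6,-0.9,0,0],[0.6,-0.9,0,0],[0.6,-0.9,0,0],[0.6,-0.9,0,0]]], grip=255, squeeze=10)

```text
t: 1.75
tool_pos: [0.3233, -0.3828, 0.1777]
eef_rot: [1.0, 0.002, 0.0, 0.0]
contact_force: [-0.5, 0.2, -1.0]
finger_gap: 0.185
grip_force: 0.0
```

>>> move_arm(deltas=[[[0.56,-0.915,0,0],[0.56,-0.915,0,0],[0.56,-0.915,0,0],[0.56,-0.915,0,0],[0.56,-0.915,0,0],[0.56,-0.915,0,0],[0.56,-0.915,0,0],[0.56,-0.915,0,0],[0.56,-0.915,0,0],[0.56,-0.915,0,0],[0,0,0,0],[0,0,0,0]]])

```text
t: 2.75
tool_pos: [0.4341, -0.1998, 0.1776]
eef_rot: [1.0, 0.004, -0.0, 0.0]
contact_force: [0.2, -0.1, 1.3]
finger_gap: 0.009
grip_force: 0.0
```

>>> move_arm(deltas=[[[0,0,0.76,0],[0,0,0.76,0],[0,0,0.76,0],[0,0,0.76,0],[0,0,0.76,0],[0,0,0.76,0],[0,0,0.76,0],[0,0,0.76,0],[0.5,0,0,0],[0.5,0,0,0],[0.5,0,0,0],[0,0,0,0]]])

```text
t: 3.75
tool_pos: [0.4679, -0.2017, 0.0572]
eef_rot: [1.0, 0.002, 0.002, 0.001]
contact_force: [0.8, 0.6, -0.3]
finger_gap: 0.004
grip_force: 0.0
```

```bash
python3 - <<'E'
from h import *
p=optics.camera("scene"); cv2.imwrite("pics/s2.png",cv2.resize(p["image"][140:290,220:440],(792,540),interpolation=cv2.INTER_CUBIC))
E
```

```text
(no output)
```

View pics/s2.png

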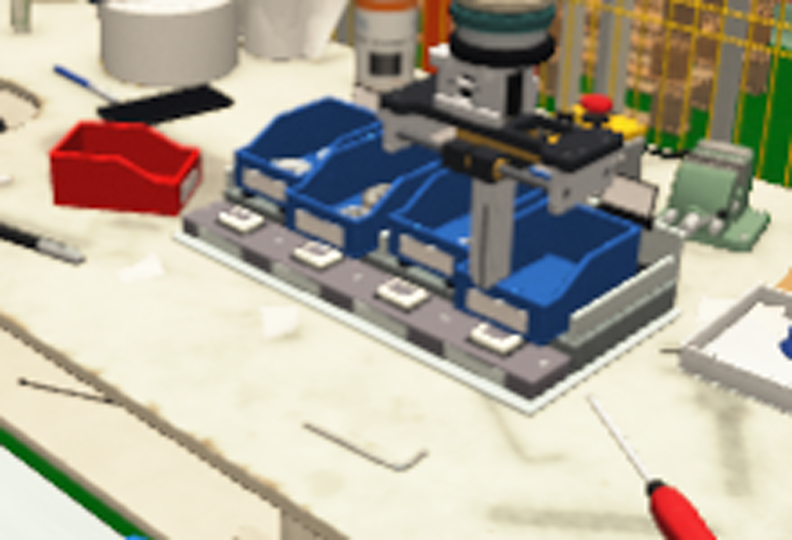

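```bash
python3 - <<'E'
from h import *
p=optics.camera("scene"); s=ctrl.get_state(); print(s["t"],s["tool_pos"],s["contact_force"])
q=np.array([s["tool_pos"],[.482,-.2,.076],[.482,-.157,.076],[.482,-.244,.076],[.483,-.2,.034]],float)
print(((cv2.projectPoints(q,p["rvec"],p["tvec"],p["mtx"],p["distortion"])[0][:,0])-[220,140])*3.6)
m=np.zeros((400,640),bool); m[195:216,352:362]=1
w=pts(p,m).reshape(-1,3); print(w[::20].round(3))
m=np.zeros((400,640),bool); m[222:228,352:362]=1
print(pts(p,m)[::8].round(3)); print(cv2.Rodrigues(p["rvec"])[0].T@-p["tvec"].ravel())
E
```

```text
3.85 [ 0.46522034 -0.20056052  0.05671889] [-0.76133906 -0.37958517 -0.13433457]
[[479.90215651 313.93169872]
 [494.37506519 284.37726556]
 [451.8372092  265.81287193]
 [540.19605199 304.37471063]
 [492.20564708 330.67657774]]
[[ 0.458 -0.195  0.156]
 [ 0.458 -0.196  0.15 ]
 [ 0.458 -0.2    0.146]
 [ 0.456 -0.201  0.141]
 [ 0.458 -0.2    0.134]
 [ 0.457 -0.201  0.129]
 [ 0.458 -0.205  0.124]
 [ 0.456 -0.206  0.119]
 [ 0.459 -0.205  0.111]
 [ 0.457 -0.206  0.107]
 [ 0.457 -0.207  0.101]]
[[ 0.48  -0.183  0.06 ]
 [ 0.484 -0.209  0.069]
 [ 0.48  -0.205  0.066]
 [ 0.482 -0.197  0.059]
 [ 0.479 -0.192  0.055]
 [ 0.482 -0.186  0.048]
 [ 0.48  -0.215  0.061]
 [ 0.477 -0.211  0.057]]
[-0.27259117 -0.76733111  0.59142793]
```

```bash
python3 - <<'E'
from h import *
p=optics.camera("scene"); a=cv2.resize(p["image"][180:240,330:400],(770,660)[:2],interpolation=cv2.INTER_NEAREST)[:600]
cv2.imwrite("pics/s3.png",a)
for r in range(206,232,2):
    m=np.zeros((400,640),bool); m[r,353]=1; print(r,pts(p,m).round(3))
for n in ["wrist"]:
    p=optics.camera(n); cv2.imwrite("pics/w.png",p["image"])
E
```

```text
206 [[ 0.456 -0.203  0.127]]
208 [[ 0.455 -0.204  0.122]]
210 [[ 0.455 -0.204  0.115]]
212 [[ 0.456 -0.203  0.109]]
214 [[ 0.454 -0.205  0.104]]
216 [[ 0.455 -0.205  0.098]]
218 [[ 0.457 -0.204  0.09 ]]
220 [[ 0.48  -0.187  0.068]]
222 [[ 0.484 -0.184  0.06 ]]
224 [[ 0.483 -0.185  0.053]]
226 [[ 0.479 -0.188  0.05 ]]
228 [[ 0.482 -0.186  0.041]]
230 [[ 0.484 -0.186  0.034]]
```

View pics/s3.png

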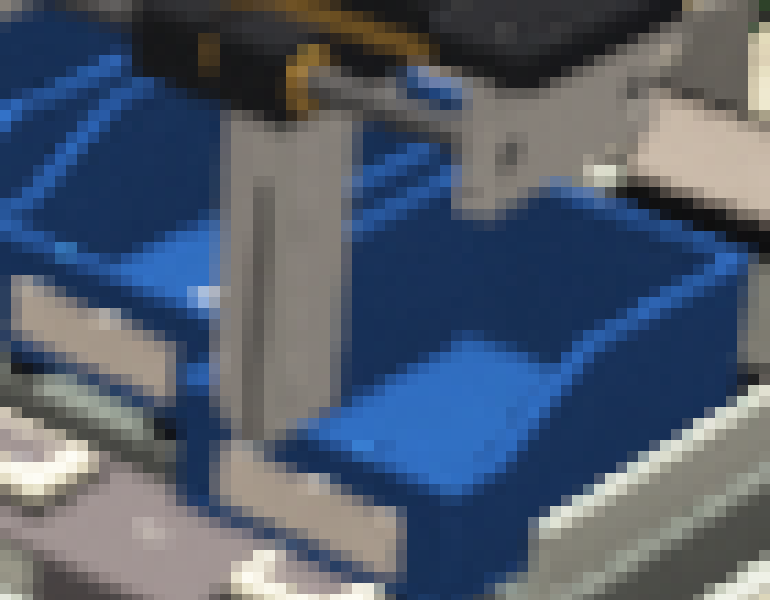

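View pics/w.png

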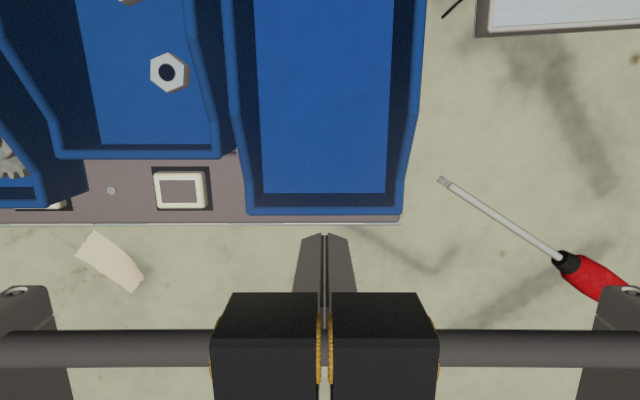

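```bash
python3 - <<'E'
from h import *
p=optics.camera("wrist"); s=ctrl.get_state(); t=np.array(s["tool_pos"]);print(t)
q=np.array([t,t+[0,0,.03],[.482,-.2,.076],[.483,-.1,.034]])
print(cv2.projectPoints(q,p["rvec"],p["tvec"],p["mtx"],p["distortion"])[0][:,0])
for r in (232,238,245,255,270,280):
    m=np.zeros((400,640),bool); m[r,335]=1; print(r,pts(p,m).round(3))
m=np.zeros((400,640),bool); m[211,300:350]=1; print(np.median(pts(p,m),0))
m=np.zeros((400,640),bool); m[185:195,170:190]=1; print(np.median(pts(p,m),0))
m=np.zeros((400,640),bool); m[240:300,450:500]=1; print(np.median(pts(p,m),0))
p=optics.camera("top"); w=pts(p,p["range_z"]>0); b=(abs(w[:,0]-.46)<.05)&(abs(w[:,1]+.2)<.1)&(w[:,2]>.1); print(np.percentile(w[b],[2,50,98],axis=0).round(3))
E
```

```text
[ 0.46385863 -0.19993892  0.05630903]
[[323.92337933 232.40508647]
 [323.91927364 251.97090205]
 [324.1957804  215.17974398]
 [178.39197424 193.83522871]]
232 [[ 0.442 -0.209 -0.002]]
238 [[ 0.475 -0.206  0.092]]
245 [[ 0.475 -0.205  0.101]]
255 [[ 0.474 -0.205  0.112]]
270 [[ 0.475 -0.205  0.128]]
280 [[ 0.475 -0.204  0.138]]
[ 0.4850473  -0.20015117  0.07780535]
[ 0.48610181 -0.1009923   0.0335452 ]
[ 0.4088901  -0.32710855 -0.00112586]
[[ 0.414 -0.256  0.205]
 [ 0.451 -0.18   0.504]
 [ 0.503 -0.113  0.529]]
```

The visible fingertips end about 30 mm above the reported TCP (z≈0.088 against 0.056) in both the wrist and scene depth. I'll nudge forward a little to test whether they touch.

>>> move_arm(deltas=[[[0.25,0,0,0],[0.25,0,0,0],[0.25,0,0,0],[0.25,0,0,0],[0,0,0,0],[0,0,0,0]]])

```text
t: 4.55
tool_pos: [0.4843, -0.1999, 0.0558]
eef_rot: [1.0, 0.003, -0.0, 0.0]
contact_force: [-0.8, -0.1, 0.4]
finger_gap: 0.003
grip_force: 0.0
```

```bash
python3 - <<'E'
from h import *
s=ctrl.get_state(); print(s["t"],s["tool_pos"],s["contact_force"])
p=optics.camera("wrist"); cv2.imwrite("pics/w2.png",p["image"][130:300,150:500])
w=pts(p,p["range_z"]>0)
f=w[(abs(w[:,1]+.2)<.03)&(w[:,2]>.066)&(w[:,2]<.08)&(w[:,0]<.54)]; print("rim",len(f),np.percentile(f[:,0],[5,50,95]).round(4))
p=optics.camera("scene"); w=pts(p,p["range_z"]>0)
g=w[(abs(w[:,0]-.48)<.03)&(abs(w[:,1]+.2)<.02)]; h=g[(g[:,2]>.08)]; print("finger",h.min(0),np.median(h,0))
m=np.zeros((400,640),bool); m[194:204,370:385]=1; q=pts(p,m); q=q[q[:,0]<.53]; print("plate",q.min(0) if len(q) else 0, np.median(q,0) if len(q) else 0)
E
```

```text
4.55 [ 0.48433338 -0.19990447  0.05582645] [-0.78081962 -0.1150362   0.38307975]
rim 845 [0.4834 0.4871 0.4881]
finger [ 0.45000634 -0.21997969  0.08373711] [ 0.46221588 -0.20807783  0.24547474]
plate [ 0.4482147  -0.28210183  0.18042309] [ 0.45249923 -0.2794569   0.18485727]
```

View pics/w2.png

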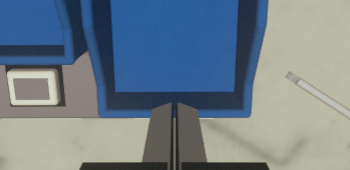

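No contact, so the fingers are about 30 mm short of the reported TCP and the tip passed over the rim. I'll back off, lower by 31 mm in front of the bin, and check.

>>> move_arm(deltas=[[[-0.5,0,0,0],[-0.5,0,0,0],[-0.5,0,0,0],[-0.25,0,0,0],[0,0,0,0],[0,0,0.5,0],[0,0,0.5,0],[0,0,0.5,0],[0,0,0,0],[0,0,0,0]]])

```text
t: 5.48
tool_pos: [0.4488, -0.2, 0.0258]
eef_rot: [1.0, 0.002, -0.0, -0.0]
contact_force: [0.5, -0.2, 0.8]
finger_gap: 0.004
grip_force: 0.0
```

```bash
python3 - <<'E'
from h import *
s=ctrl.get_state(); print(s["t"],s["tool_pos"],s["contact_force"])
p=optics.camera("scene"); cv2.imwrite("pics/s4.png",cv2.resize(p["image"][180:240,330:400],(700,600),interpolation=cv2.INTER_NEAREST))
u=np.round(cv2.projectPoints(np.array([[.446,-.205,z] for z in np.arange(.1,.02,-.005)]),p["rvec"],p["tvec"],p["mtx"],p["distortion"])[0][:,0]).astype(int)
for c,r in u:
    m=np.zeros((400,640),bool); m[r,c]=1; print(c,r,pts(p,m).round(3))
E
```

```text
5.4833 [ 0.44877968 -0.20001461  0.02582082] [ 0.46907    -0.24072693  0.81122015]
351 216 [[ 0.438 -0.212  0.107]]
351 218 [[ 0.44  -0.211  0.1  ]]
351 220 [[ 0.442 -0.21   0.092]]
351 221 [[ 0.441 -0.21   0.089]]
351 223 [[ 0.441 -0.211  0.084]]
350 224 [[ 0.44  -0.208  0.08 ]]
350 226 [[ 0.437 -0.211  0.076]]
350 228 [[ 0.437 -0.211  0.07 ]]
350 229 [[ 0.439 -0.21   0.065]]
350 231 [[ 0.484 -0.175  0.026]]
350 232 [[ 0.472 -0.185  0.032]]
350 234 [[ 0.468 -0.188  0.028]]
350 236 [[ 0.465 -0.191  0.024]]
350 237 [[ 0.456 -0.198  0.028]]
350 239 [[ 0.458 -0.197  0.02 ]]
350 240 [[ 0.457 -0.198  0.018]]
```

View pics/s4.png

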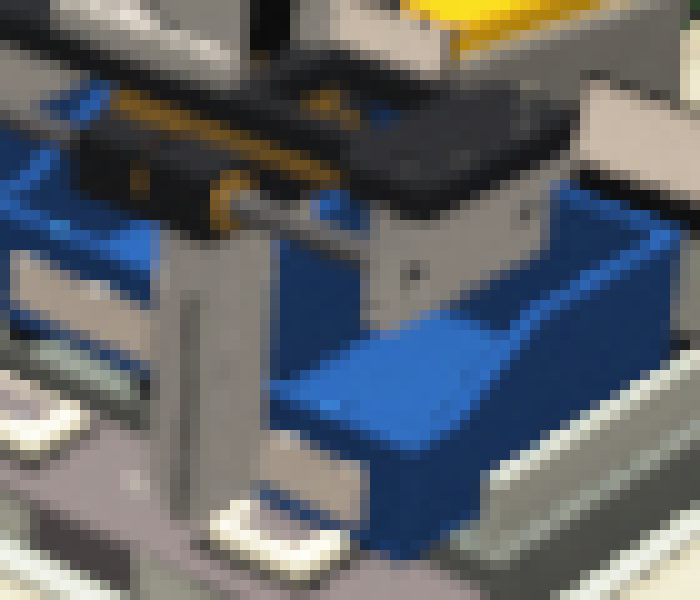

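Tip is now at about z=0.060, in front of the wall at push height.

>>> move_arm(deltas=[[[0.3,0,0.15,0],[0.3,0,0,0],[0.2,0,0,0],[0.1,0,0,0],[0.1,0,0,0],[0.1,0,0,0],[0.1,0,0,0],[0.1,0,0,0],[0.1,0,0,0],[0.1,0,0,0],[0.1,0,0,0],[0.1,0,0,0]]])

```text
t: 6.53
tool_pos: [0.4831, -0.1999, 0.0229]
eef_rot: [1.0, 0.002, -0.0, -0.0]
contact_force: [-0.9, 0.4, 0.9]
finger_gap: 0.006
grip_force: 0.5
```

>>> move_arm(deltas=[[[0.1,0,0,0],[0.1,0,0,0],[0.1,0,0,0],[0.1,0,0,0],[0.1,0,0,0],[0.1,0,0,0],[0.1,0,0,0]]])

```text
t: 7.12
tool_pos: [0.4972, -0.1999, 0.0229]
eef_rot: [1.0, 0.002, 0.0, 0.0]
contact_force: [-1.7, 0.3, -1.2]
finger_gap: 0.005
grip_force: 0.3
```

```bash
python3 - <<'E'
from h import *
s=ctrl.get_state(); print(s["t"],s["tool_pos"],s["contact_force"])
p=optics.camera("wrist")
w=pts(p,p["range_z"]>0)
for y in (-.1,-.2):
  f=w[(abs(w[:,1]-y)<.035)&(w[:,2]>.068)&(w[:,2]<.08)&(w[:,0]<.54)]; print("rim",y,len(f),np.percentile(f[:,0],[5,25,50,75,95]).round(4))
E
```

```text
7.1167 [ 0.4972093  -0.19987886  0.02293398] [-1.69263395  0.311462   -1.19519769]
rim -0.1 2237 [0.5148 0.5167 0.5183 0.519  0.5196]
rim -0.2 2368 [0.5071 0.509  0.5109 0.5116 0.5122]
```

>>> move_arm(deltas=[[[0.1,0,0,0],[0.1,0,0,0],[0.1,0,0,0],[0.1,0,0,0],[0.1,0,0,0],[0.06,0,0,0],[0.06,0,0,0],[0.06,0,0,0],[0.06,0,0,0]]])

```text
t: 7.92
tool_pos: [0.5118, -0.1998, 0.023]
eef_rot: [1.0, 0.002, -0.0, 0.0]
contact_force: [-0.7, -0.1, 1.3]
finger_gap: 0.005
grip_force: 0.6
```

>>> move_arm(deltas=[[[0.05,0,0,0],[0.05,0,0,0],[0.05,0,0,0]]])

```text
t: 8.17
tool_pos: [0.5148, -0.1998, 0.023]
eef_rot: [1.0, 0.002, -0.0, 0.0]
contact_force: [-1.7, 0.0, 0.6]
finger_gap: 0.003
grip_force: 0.7
```

>>> move_arm(deltas=[[[0.04,0,0,0],[0,0,0,0]]])

```text
t: 8.33
tool_pos: [0.5158, -0.1998, 0.023]
eef_rot: [1.0, 0.002, 0.0, 0.0]
contact_force: [-1.4, -0.1, 0.6]
finger_gap: 0.005
grip_force: 0.5
```

Not against the stop yet; I'll keep going in small steps.

>>> move_arm(deltas=[[[0.05,0,0,0],[0,0,0,0]]])

```text
t: 8.5
tool_pos: [0.5156, -0.1998, 0.023]
eef_rot: [1.0, 0.003, -0.001, 0.0]
contact_force: [-3.2, -0.6, 2.4]
finger_gap: 0.006
grip_force: 1.9
```

>>> move_arm(deltas=[[[0.05,0,0,0],[0,0,0,0]]])

```text
t: 8.67
tool_pos: [0.5156, -0.1998, 0.023]
eef_rot: [1.0, 0.003, -0.002, 0.0]
contact_force: [-5.9, -1.2, 4.5]
finger_gap: 0.003
grip_force: 3.1
```

Force has risen with no further travel, so it is at the stop. I'll hold, then back off to over the key.

>>> move_arm(deltas=[[[0,0,0,0],[0,0,0,0],[0,0,0,0],[-0.1,0,0,0],[-0.2,0,0,0],[-0.5,0,0,0],[-0.5,0,0,0],[-0.4,0,0,0],[0,0,0,0],[0,0,0,0]]])

```text
t: 9.5
tool_pos: [0.4831, -0.1999, 0.0231]
eef_rot: [1.0, 0.002, 0.0, 0.0]
contact_force: [-0.1, 0.2, 0.3]
finger_gap: 0.002
grip_force: 0.0
```

```bash
python3 - <<'E'
from h import *
s=ctrl.get_state(); print(s["t"],s["tool_pos"],s["contact_force"])
p=optics.camera("wrist")
w=pts(p,p["range_z"]>0)
for y in (-.1,-.2):
  f=w[(abs(w[:,1]-y)<.035)&(w[:,2]>.068)&(w[:,2]<.08)&(w[:,0]<.55)]; print("rim",y,len(f),np.percentile(f[:,0],[5,50,95]).round(4))
p=optics.camera("scene"); cv2.imwrite("pics/s5.png",cv2.resize(p["image"][180:240,330:400],(700,600),interpolation=cv2.INTER_NEAREST))
E
```

```text
9.5 [ 0.48313835 -0.19994957  0.02314906] [-0.10734423  0.15983991  0.27605678]
rim -0.1 2139 [0.5148 0.5179 0.5195]
rim -0.2 2532 [0.4929 0.528  0.5306]
```

View pics/s5.png

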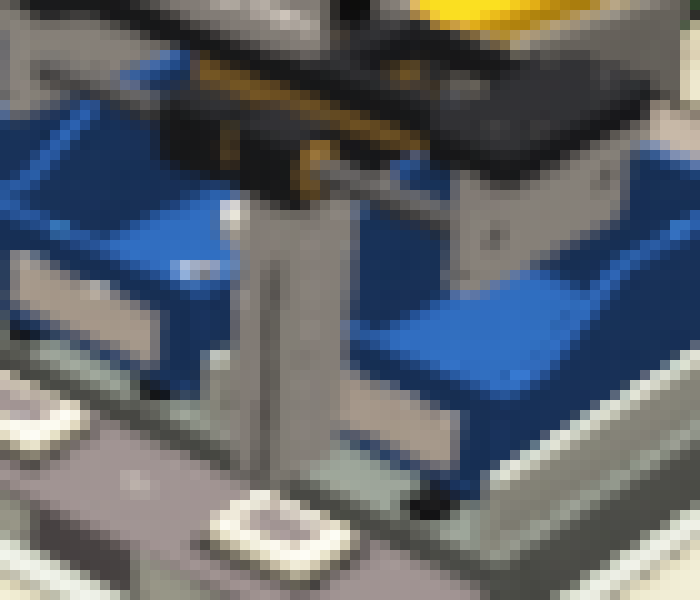

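The bin is home (s5, finger at (270,470) directly above key 4 at (285,540)). Next is the descent onto the key.

>>> move_arm(deltas=[[[0,0,0.4,0],[0,0,0.3,0],[0,0,0.2,0],[0,0,0,0]]])

```text
t: 9.93
tool_pos: [0.4835, -0.1997, 0.0039]
eef_rot: [1.0, 0.002, -0.0, -0.0]
contact_force: [0.1, 0.6, 2.2]
finger_gap: 0.007
grip_force: 1.2
```

>>> move_arm(deltas=[[[0,0,0.1,0],[0,0,0.05,0],[0,0,0.05,0],[0,0,0,0]]])

```text
t: 10.27
tool_pos: [0.4835, -0.1998, 0.0014]
eef_rot: [1.0, 0.002, -0.0, -0.0]
contact_force: [-1.6, 1.2, 3.9]
finger_gap: 0.006
grip_force: 2.1
```

>>> move_arm(deltas=[[[0,0,0.05,0],[0,0,0.05,0],[0,0,0,0]]])

```text
t: 10.52
tool_pos: [0.4836, -0.1998, 0.001]
eef_rot: [1.0, 0.002, 0.0, 0.0]
contact_force: [-3.5, 3.0, 16.1]
finger_gap: 0.008
grip_force: 8.3
```

Bottomed at 16 N. I'll release and go up.

>>> move_arm(deltas=[[[0,0,-0.05,0],[0,0,-0.1,0],[0,0,-0.3,0],[0,0,-0.6,0],[-0.4,0,-1,0],[-0.4,0,-1,0],[-0.4,0,-1,0],[-0.4,0,-1,0],[-0.4,0,-1,0],[0,0,-1,0],[0,0,0,0],[0,0,0,0]]])

```text
t: 11.52
tool_pos: [0.4442, -0.2006, 0.1406]
eef_rot: [1.0, 0.002, 0.001, 0.001]
contact_force: [-0.7, -0.7, -0.3]
finger_gap: 0.003
grip_force: 0.0
```

```bash
python3 - <<'E'
from h import *
s=ctrl.get_state(); print(s["t"],s["tool_pos"],s["contact_force"])
p=optics.camera("wrist"); cv2.imwrite("pics/w6.png",p["image"])
w=pts(p,p["range_z"]>0)
for y in (-.1,-.2):
  f=w[(abs(w[:,1]-y)<.03)&(w[:,2]>.066)&(w[:,2]<.08)&(w[:,0]<.55)]; k=w[(abs(w[:,1]-y)<.012)&(abs(w[:,0]-.484)<.009)]
  print(y,np.percentile(f[:,0],[5,50,95]).round(4),"key z",np.median(k[:,2]))
E
```

```text
11.5167 [ 0.44421367 -0.20058802  0.14060945] [-0.65832969 -0.70743966 -0.30008776]
-0.1 [0.5143 0.5166 0.5189] key z 0.033553854810606125
-0.2 [0.5253 0.5276 0.5304] key z 0.2824098884595523
```

View pics/w6.png

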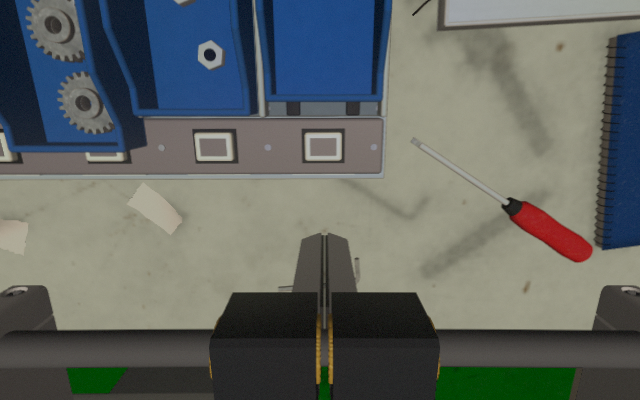

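The wrist picture shows the empty bin home, with its front at (323,100), and key 4 up at (323,147). The fingers are clear of everything.

```bash
python3 -c "
from rig import ctrl; print(ctrl.job_done())"
```

```text
the job is handed in; nothing more can be done
None
```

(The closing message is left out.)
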